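# Offer the microscope's focus arm up to its pillar

## Robot

A 6-joint arm with a two-finger parallel gripper is mounted at the origin on the work surface. World frame = base frame: x ahead of the robot, y to its left, z up, the work surface at z = 0. Lengths are in mm, angles in rad, forces in N, time in s.
With the tool pointing down it reaches from about 350 to 875 mm from the base axis. Payload 4.2 kg.
Tool frame: the origin (TCP) lies midway between the tips of the shut fingers; the grasp point (between the pads) lies 19 mm behind it; z points along the fingers, y is the direction in which the jaws open and shut (so a half turn about z gives the same grasp; the last joint's range is limited). The gripper opens to 85 mm and grips with 20 to 120 N. Pads are 22 mm wide; open, the fingers measure 114 mm over their backs; the gripper's body (76 mm by 85 mm) begins 54 mm behind the grasp point. The pads swing forward as they close: fully open they stand 13 mm farther back than shut.
Start: joints at [-1.033, 0.385, 0.008, 0, -1.194, -0.259], TCP at [172.018, -600.84, 231.312] pointing down, gripper open.
Joint ranges: [-3.14, 3.14], [-1.21, 2.06], [-1.07, 1.41], [-3.16, 2.05], [-2.99, -0.16], [-3.1, 3.1]. Speed limits (rad/s): [2.79, 2.79, 3.14, 3.14, 3.14, 3.14].

## Interface

Orientations are given as a unit quaternion [x, y, z, w].
In Python, from bench import arm gives the robot as it stands.
- The arm moves only by the tool servo_tool, never from a script. Its argument "rows" is a list of rows, each an object of numbers: "fingers": the finger opening in cm, from 0 to 8.54; "x", "y", "z": the shift along the tool's x, y, z in cm; "turn": the turn about the tool's z in degrees. A call has 1 to 10 rows; each row shifts and turns the commanded pose from where the row before left it, along the tool's axes as they then stand; what a row does not reach is not made up. A row lasts 1/12 s, in which the tool goes at most 41.7 mm and 7.16 degrees, less where a joint would pass 70% of its speed; a pose out of reach is approached as far as the arm can. A call is refused whole if a number of a shift passes 4.17 or a number of a turn 7.16, either way. A call with a gripper value outside its range is refused whole. The fingers move at their own pace and stop on an object; the grip force is fixed at half the most. Time passes only in rows, so rows that do not move let the fingers close. It gives the time, the measured TCP pose, the force and the opening at its end, in the units of the state.
- arm.read_state(): the state, without advancing time (a new reading comes with each control period).
- arm.get_image(name): name is "side" or "top" or "wrist"; returns (picture, depth): 480x640x3 uint8, red, green, blue; 480x640 float32, mm along the optical axis (not along the pixel's ray), 0 where there is no reading.
- arm.camera_model(name): a dict with "fx", "fy", "cx", "cy" (pixels), "pose" (4x4, takes a point from camera to world coordinates). Camera axes: x right, y down, z forward; pixel columns grow to the right and rows downward; lengths in mm; the calibration is good to about 2 mm. A picture is of the moment at which its call begins: read the wrist's pose just before it. camera_model takes no time and is no camera call; for the wrist camera it gives the pose at the moment of the call.
- arm.job_done(): hands the job in, once; it reports no verdict.
The state is a dict: "clock": time; "joints": joint angles; "joint_vel": joint speeds; "joint_efforts": joint torques, N m; "position": TCP position; "ee_rot": TCP orientation; "contact_force": force on the tool from outside, world axes, zero at the start; "wrist_torque": the same for the moment, N m; "gripper_width": finger opening in mm.
Only numpy, scipy, OpenCV 4.12 (cv2) and the standard library are available. Lean on these libraries where they do the work, as an engineer would, in place of code of your own. Each camera call takes 0.05 s, during which the arm holds its last target.

## Task

The microscope's focus arm is lying on the bench beside its stand. Pick it up by the bar at its balance point and carry it level to the stand without knocking the stand, so that the hole in the clamp block is lined up about 2 cm above the top of the pillar and the big ring is out over the round stage plate. Finish while holding it there, level and still and clear of the pillar, so that I can guide it down; do not put it down or let go, and leave everything else on the bench where it is.

Things in the scene. Friction and masses are not known exactly. Their poses are not given: they have to be found in the camera images.
- focus_arm: Loose microscope arm, 0.65-0.86 kg, lying level on the bench. Origin on its underside, x from block to ring, z up. White clamp block 50 mm cube, centre x=-70 mm (heavy end; black knobs beside it to y=+-60, screw behind it to x=-123); bare aluminium bar 24 mm wide, x=-45 to 54, z=13 to 41 mm; white ring, 92 mm outside, 76 inside, 30 high, centre x=100, screw to x=161. Any side, wide range of yaw.
- balance (a point): Balance point of the focus arm (not its middle): on the bar's centre line, 25 mm from the clamp block's face, at x=-20, y=0, z=27 mm in the arm's frame; axes as the arm's. Nothing stands within 80 mm to either side of the bar here; the block's top is 23 mm higher than this point.
- bore (a point): Centre of the lower mouth of the vertical 27 mm hole through the clamp block, in the arm's underside plane: x=-70, y=0, z=0 mm in the arm's frame.
- ring (a point): Centre of the big ring of the focus arm, in the arm's underside plane: x=100, y=0, z=0 mm in the arm's frame.
- stand: Fixed microscope stand: white base plate 270 x 180 x 18 mm, upright steel pillar 25 mm in diameter with its top 220 mm above the bench, and a round black stage plate 95 mm across, 170 mm in front of the pillar. Origin on the bench at the pillar's axis; x from pillar to stage plate (base from x=-45 to 225 mm), z up. Its stage side faces roughly towards the robot; either side of the bench.
- pillar_top (a point): Centre of the pillar's top end, 220 mm above the bench; axes as stand.
- stage (a point): Centre of the round black stage plate on the stand's base, 19.5 mm above the bench; axes as stand.
- find_dish: Bystander: small white dish with a fossil, 66 mm across, 18 mm high, standing on the stage plate. Origin: centre of its underside.
- hex_key: Bystander: dark L-shaped hex key, 96 x 32 mm, 6 mm thick, lying about 110 mm to the focus arm's +y side. Origin: middle of its long leg, on the bench.
- stop_collar: Bystander: steel stop collar, 44 mm outside diameter, 14 mm high, with a small thumb screw, lying about 118 mm to the focus arm's -y side. Origin: centre of its underside.
- blower: Bystander: black rubber dust blower standing nozzle up in the middle of the bench, nearer the robot than the brush, 54 mm in diameter, 100 mm high. Origin: centre of its underside.
- brush: Bystander: brush with a wooden handle, 170 mm long, lying along the middle of the bench between stand and arm. Origin: at its middle, on the bench.
- resin_jar: Bystander: closed jar, 52 mm in diameter, 70 mm high, in the middle of the bench beyond the tweezers. Origin: centre of its underside.
- tweezers: Bystander: steel tweezers, 120 mm long, 8 mm high, lying crosswise beyond the brush, in the middle of the bench. Origin: at the middle, on the bench.

How it is judged (in metres and radians):
On the way:
1. the focus arm is lifted off the bench, level (within 7 degrees), held by the bar within 15 mm of its balance point (height (world z) of focus_arm above 0.03 m and angle between focus_arm's own z axis and vertical below 0.122 rad and x of the grasp point in the frame of balance between -0.015 and 0.015 m and contact force between the fingers and focus_arm above 2 N), for 0.3 s.
At the end, for the whole second after the job is handed in: Held by the bar within 15 mm of its balance point, still, level within 4 degrees; the hole within 10 mm of the pillar's axis, the block's underside 6 to 40 mm above the pillar's top and clear of it, the ring's centre within 40 mm of the spot above the stage plate's centre (horizontal distance between bore and pillar_top below 0.01 m and z of bore in the frame of pillar_top between 0.006 and 0.04 m and horizontal distance between ring and stage below 0.04 m and angle between focus_arm's own z axis and vertical below 0.07 rad and x of the grasp point in the frame of balance between -0.015 and 0.015 m and contact force between the fingers and focus_arm above 2 N and contact force between focus_arm and stand below 0.2 N and linear speed of focus_arm below 0.02 m/s and angular speed of focus_arm below 0.1 rad/s); the arm keeps its last pose, push and grip.
It fails at once if the focus arm is tipped by more than 14 degrees (angle between focus_arm's own z axis and vertical above 0.25 rad).
It fails at once if the focus arm is knocked against the stand (over 15 N) (contact force between focus_arm and stand above 15 N).
It fails at once if the robot knocks the stand (over 15 N) (contact force between any of the arm, the fingers and stand above 15 N).
It fails at once if another thing on the bench is moved by more than 25 mm (distance of any of find_dish, hex_key, stop_collar, blower, brush, resin_jar, tweezers from where it was at the start of the episode above 0.025 m).
It also fails if it takes over 48 s, if anything falls off the work surface, if the arm or the gripper's body presses on something with over 40 N, if the wrist force passes 120 N, or if a joint passes its speed limit or range.

## Working session

There is one attempt and no reset: what is moved stays moved. The work goes in short steps, Python scripts to look and compute and a tool call to move; the robot and the scene stay as the last step left them, time stands still between calls to the robot, and variables do not carry over. Pictures are saved under pics/ and viewed, and the job is handed in when it is done.

Besides the shell and the picture viewer there is one more tool, called after "Emit:" as a command line: name --argument value ..., lists and objects as JSON in quotes. servo_tool: Moves the arm, as the interface text tells. Its arguments: {"type":"object","properties":{"rows":{"type":"array","items":{"type":"object","properties":{"fingers":{"type":"number"},"x":{"type":"number"},"y":{"type":"number"},"z":{"type":"number"},"turn":{"type":"number"}}}}},"required":["rows"]}

```bash
mkdir -p pics; ls
cat > h.py <<'E'
import numpy as np,cv2,json
from bench import arm
def snap(name):
    cm=arm.camera_model(name); im,d=arm.get_image(name)
    n=name
    np.savez(f'{n}.npz',im=im,d=d,pose=np.array(cm['pose']),k=np.array([cm['fx'],cm['fy'],cm['cx'],cm['cy']]))
    return im,d
def load(n):
    return np.load(f'{n}.npz')
def pt(n,u,v,z=None,data=None):
    f=data or load(n); fx,fy,cx,cy=f['k']; P=f['pose']
    ray=np.array([(u-cx)/fx,(v-cy)/fy,1.])
    if z is None:
        d=np.median(f['d'][int(v)-1:int(v)+2,int(u)-1:int(u)+2])
        return P[:3,:3]@(ray*d)+P[:3,3]
    r=P[:3,:3]@ray
    return P[:3,3]+r*(z-P[2,3])/r[2]
def proj(n,p):
    f=load(n); fx,fy,cx,cy=f['k']; P=f['pose']
    c=P[:3,:3].T@(np.asarray(p)-P[:3,3]); return fx*c[0]/c[2]+cx,fy*c[1]/c[2]+cy
def save(im,fn): cv2.imwrite('pics/'+fn,im[...,::-1])
E
python3 - <<'E'
from h import *
for n in['top','side','wrist']:
    im,d=snap(n); save(im,n+'0.png')
print(load('top')['pose'],load('top')['k'],load('side')['pose']); s=arm.read_state(); print(s)
E
```

```text
pics
[[ 2.85016302e-02 -9.96165285e-01  8.27186880e-02  4.44076568e+02]
 [-9.99577954e-01 -2.79382712e-02  7.96029710e-03  1.61155654e+01]
 [-5.61875449e-03 -8.29106584e-02 -9.96541144e-01  1.44447442e+03]
 [ 0.00000000e+00  0.00000000e+00  0.00000000e+00  1.00000000e+00]] [527.52127578 527.52127578 312.45834871 241.50605634] [[-7.84016711e-01 -4.17235828e-01  4.59599892e-01  1.82038417e+02]
 [-6.20636240e-01  5.40414819e-01 -5.68121889e-01  5.05000461e+02]
 [-1.13337860e-02 -7.30661404e-01 -6.82645925e-01  7.15929329e+02]
 [ 0.00000000e+00  0.00000000e+00  0.00000000e+00  1.00000000e+00]]
{'clock': 0.15, 'joints': array([-1.03339819e+00,  3.85370657e-01,  6.93022504e-03, -3.27180484e-04,
       -1.19398034e+00, -2.58596900e-01]), 'joint_vel': array([-0.00016662, -0.0019185 ,  0.00268427,  0.00313977, -0.00136347,
        0.00151187]), 'joint_efforts': array([ 1.42758504e-04, -3.92677188e+01,  1.88583487e+01,  4.18863684e+00,
       -3.39210972e-03,  9.96457061e-06]), 'position': array([ 171.88881886, -600.44506264,  230.47842039]), 'ee_rot': array([-1.38889789e-01,  9.90307500e-01,  8.07674992e-04, -1.74617466e-04]), 'contact_force': array([-0.82664946,  1.29748946, -0.92717296]), 'wrist_torque': array([0.00977223, 0.01334403, 0.07032313]), 'gripper_width': 85.38332208380494}
```

View pics/top0.png

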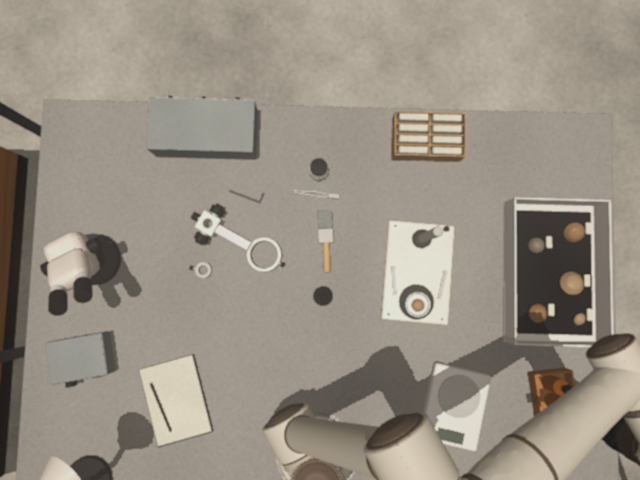

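View pics/side0.png

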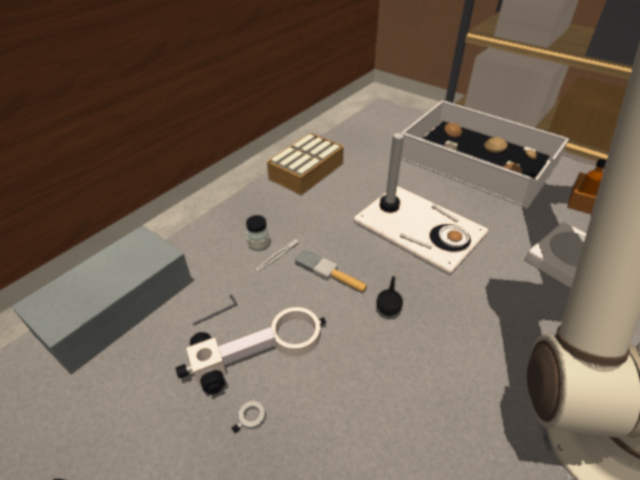

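View pics/wrist0.png

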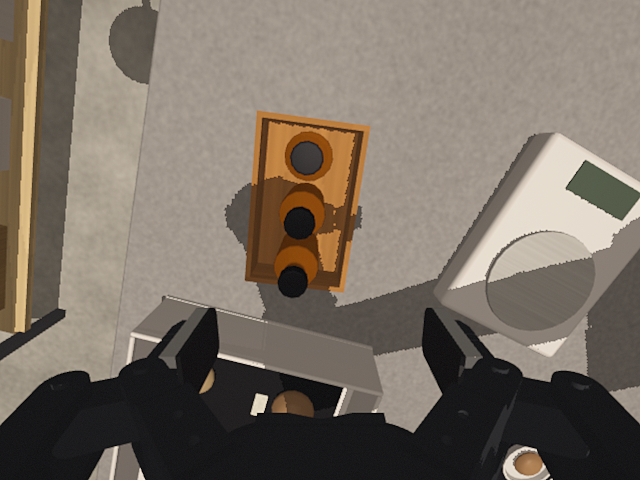

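The top view shows the focus arm with its block at about (208,224) and its ring at about (264,255). The stand's pillar is near (425,237), with the stage at (417,303). I'll enlarge these areas.

Run:
```python
from h import *
im=load('top')['im']
a=cv2.resize(im[190:290,180:300],None,fx=6,fy=6,interpolation=cv2.INTER_CUBIC); save(a,'a1.png')
a=cv2.resize(im[212:332,370:470],None,fx=5,fy=5,interpolation=cv2.INTER_CUBIC); save(a,'b1.png')
im=load('side')['im']
a=cv2.resize(im[120:280,340:500],None,fx=3.6,fy=3.6,interpolation=cv2.INTER_CUBIC); save(a,'c1.png')
```

```text
(no output)
```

View pics/a1.png

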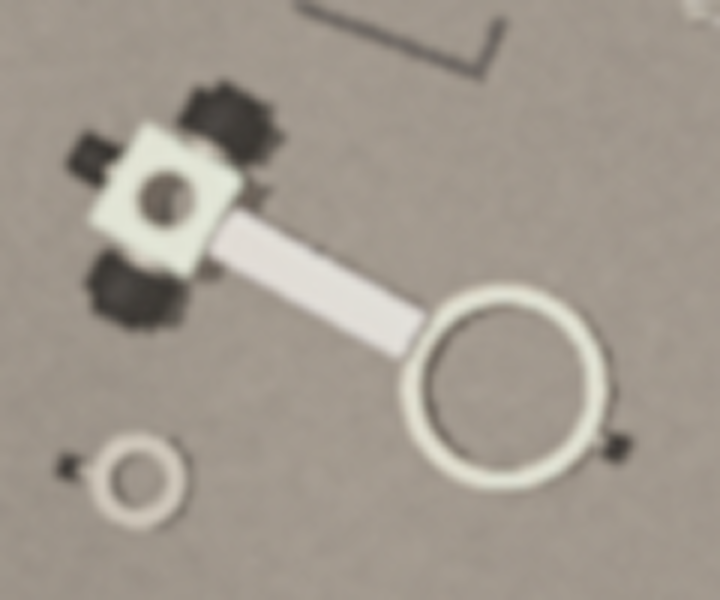

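View pics/b1.png

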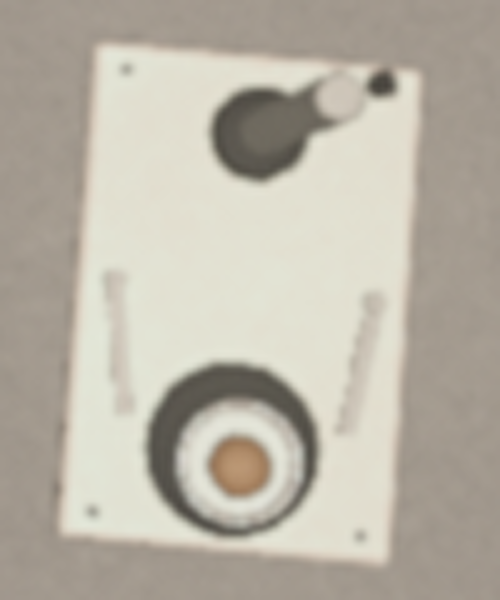

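View pics/c1.png

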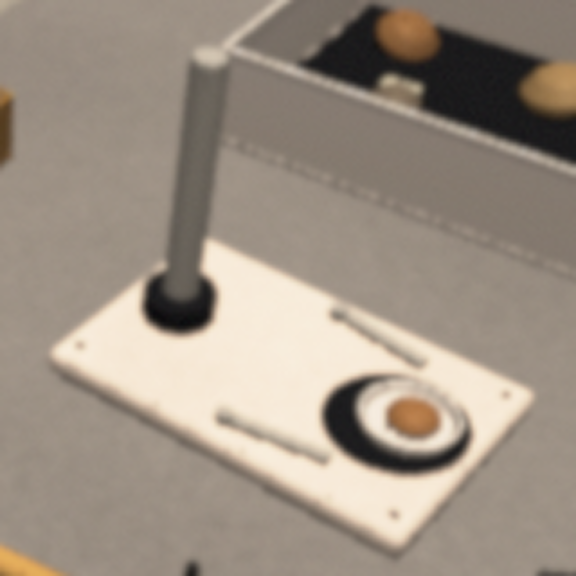

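Run:
```python
from h import *
T=lambda x,y,s,x0,y0:((x+.5)/s-.5+x0,(y+.5)/s-.5+y0)
h=T(167,199,6,180,190); r=T(505,387,6,180,190)
p=T(340,98,5,370,212); st=T(232,449,5,370,212)
H=pt('top',*h,50)
for z in(30,41): print('ring',z,pt('top',*r,z))
for q in[(498,292),(410,380),(505,482),(600,390)]: print('ringdepth',pt('top',*T(*q,6,180,190)))
print('block top',pt('top',*T(125,190,6,180,190)),'bar',pt('top',*T(320,280,6,180,190)),pt('top',*T(270,250,6,180,190)))
print('hole',H)
P=pt('top',*p,220);S=pt('top',*st,19.5)
print('pillar',P,pt('top',*p),'stage',S, np.linalg.norm(P[:2]-S[:2]))
ps=T(209,57,3.6,340,120); print('pillar side',pt('side',*ps,220),pt('side',*ps))
ss=T(396,423,3.6,340,120); print('stage side',pt('side',*ss,19.5))
hs=(204.5,354.5);print('hole side',pt('side',*hs,50)); print('ring side',pt('side',296,330,30))
c=[pt('top',*T(*q,5,370,212),18) for q in[(97,45),(420,70),(388,562),(60,535)]]
print(c); 
for q in [(258,133)]: print('pillar base',pt('top',*T(*q,5,370,212),25))
```

```text
ring 30 [523.92246977 157.26492374  30.        ]
ring 41 [523.30152894 156.16724185  41.        ]
ringdepth [566.58575033 162.03418676  29.20365686]
ringdepth [525.91408506 200.05786551  29.08816357]
ringdepth [481.52241536 155.98977066  27.35096502]
ringdepth [523.84485122 114.76489624  28.7952563 ]
block top [605.58012066 327.18134793  50.08731427] bar [568.62699935 240.21473256  41.91625913] [581.7339989  263.62352399  38.75251108]
hole [602.09121458 308.35537149  50.        ]
pillar [ 577.9746261  -264.87574682  220.        ] [ 578.03004251 -264.99204074  219.49322658] stage [ 408.998902   -254.72518978   19.5       ] 169.28032710134153
pillar side [ 578.77176963 -266.97793214  220.        ] [ 579.27948141 -267.96585645  219.3653441 ]
stage side [ 408.74265825 -257.40823198   19.5       ]
hole side [600.11556436 306.70503115  50.        ]
ring side [517.64038446 160.70589613  30.        ]
[array([ 625.36219986, -178.99628411,   18.        ]), array([ 616.56593343, -354.47995064,   18.        ]), array([ 351.25593277, -339.07723022,   18.        ]), array([ 360.51560661, -163.553256  ,   18.        ])]
pillar base [ 579.07606205 -265.61369874   25.        ]
```

The two cameras agree: hole (601,308), ring (523,157), pillar (578,-266), stage (409,-256). The hole-to-ring and pillar-to-stage spacings both match the given 170 mm. That puts the balance point at about (578,263) with arm yaw -117.4°. I'll move above it.

Emit:
servo_tool --rows '[{"x": -2.62, "y": 2.99, "fingers": 8.5}, {"x": -2.62, "y": 2.99}, {"x": -2.62, "y": 2.99}, {"x": -2.62, "y": 2.99}, {"x": -2.62, "y": 2.99}, {"x": -2.62, "y": 2.99}, {"x": -2.62, "y": 2.99}, {"x": -2.62, "y": 2.99}, {"x": -2.62, "y": 2.99}, {"x": -2.62, "y": 2.99}]'

```text
invalid input at $.rows[0]: expected keys fingers, x, y, z, turn
```

Emit:
servo_tool --rows '[{"x": -2.62, "y": 2.99, "z": 0, "turn": 0, "fingers": 8.5}, {"x": -2.62, "y": 2.99, "z": 0, "turn": 0, "fingers": 8.5}, {"x": -2.62, "y": 2.99, "z": 0, "turn": 0, "fingers": 8.5}, {"x": -2.62, "y": 2.99, "z": 0, "turn": 0, "fingers": 8.5}, {"x": -2.62, "y": 2.99, "z": 0, "turn": 0, "fingers": 8.5}, {"x": -2.62, "y": 2.99, "z": 0, "turn": 0, "fingers": 8.5}, {"x": -2.62, "y": 2.99, "z": 0, "turn": 0, "fingers": 8.5}, {"x": -2.62, "y": 2.99, "z": 0, "turn": 0, "fingers": 8.5}, {"x": -2.62, "y": 2.99, "z": 0, "turn": 0, "fingers": 8.5}, {"x": -2.62, "y": 2.99, "z": 0, "turn": 0, "fingers": 8.5}]'

```text
clock: 0.98
position: [341.8, -239.4, 231.4]
ee_rot: [-0.139, 0.99, -0.0, 0.0]
contact_force: [2.8, 0.2, -0.3]
gripper_width: 85.0
```

Emit:
servo_tool --rows '[{"x": -2.62, "y": 2.99, "z": 0, "turn": 0, "fingers": 8.5}, {"x": -2.62, "y": 2.99, "z": 0, "turn": 0, "fingers": 8.5}, {"x": -2.62, "y": 2.99, "z": 0, "turn": 0, "fingers": 8.5}, {"x": -2.62, "y": 2.99, "z": 0, "turn": 0, "fingers": 8.5}, {"x": -2.62, "y": 2.99, "z": 0, "turn": 0, "fingers": 8.5}, {"x": -2.62, "y": 2.99, "z": 0, "turn": 0, "fingers": 8.5}, {"x": -2.62, "y": 2.99, "z": 0, "turn": 0, "fingers": 8.5}, {"x": -2.62, "y": 2.99, "z": 0, "turn": 0, "fingers": 8.5}, {"x": -2.62, "y": 2.99, "z": 0, "turn": 0, "fingers": 8.5}, {"x": -2.62, "y": 2.99, "z": 0, "turn": 0, "fingers": 8.5}]'

```text
clock: 1.82
position: [511.4, 120.2, 231.2]
ee_rot: [-0.139, 0.99, -0.0, -0.0]
contact_force: [1.0, 0.4, 0.4]
gripper_width: 84.7
```

Emit:
servo_tool --rows '[{"x": -2.62, "y": 2.99, "z": 0, "turn": 0, "fingers": 8.5}, {"x": -2.62, "y": 2.99, "z": 0, "turn": 0, "fingers": 8.5}, {"x": -2.62, "y": 2.99, "z": 0, "turn": 0, "fingers": 8.5}, {"x": 0, "y": 0, "z": 0, "turn": -6.7, "fingers": 8.5}, {"x": 0, "y": 0, "z": 0, "turn": -6.7, "fingers": 8.5}, {"x": 0, "y": 0, "z": 0, "turn": -6.7, "fingers": 8.5}, {"x": 0, "y": 0, "z": 0, "turn": -6.7, "fingers": 8.5}, {"x": 0, "y": 0, "z": 0, "turn": -6.7, "fingers": 8.5}, {"x": 0, "y": 0, "z": 0, "turn": -6.6, "fingers": 8.5}, {"x": 0, "y": 0, "z": 0, "turn": -6.6, "fingers": 8.5}]'

```text
clock: 2.65
position: [561.9, 226.1, 230.8]
ee_rot: [-0.522, 0.853, 0.0, -0.0]
contact_force: [-0.5, -0.5, 1.2]
gripper_width: 85.4
```

Emit:
servo_tool --rows '[{"x": 0, "y": 0, "z": 0, "turn": 0, "fingers": 8.5}, {"x": 0, "y": 0, "z": 0, "turn": 0, "fingers": 8.5}]'

```text
clock: 2.82
position: [561.9, 226.0, 231.0]
ee_rot: [-0.519, 0.855, 0.0, -0.0]
contact_force: [-0.5, 0.3, -1.6]
gripper_width: 84.9
```

Run:
```python
from h import *
s=arm.read_state(); print(s['clock'],s['position'],s['joints'],s['ee_rot'],s['contact_force'],s['wrist_torque'])
im,d=snap('wrist'); save(im,'wrist1.png')
```

```text
2.8167 [561.92245316 226.0494156  230.97874365] [ 6.49389732e-01  3.52495036e-01 -4.18703019e-02 -1.56249150e-04
 -1.17711173e+00 -1.12929095e+00] [-5.18775083e-01  8.54910692e-01  3.64332386e-05 -3.46020429e-04] [-0.52871675  0.25849352 -1.61605139] [ 0.03303056 -0.00090819 -0.00945871]
```

View pics/wrist1.png

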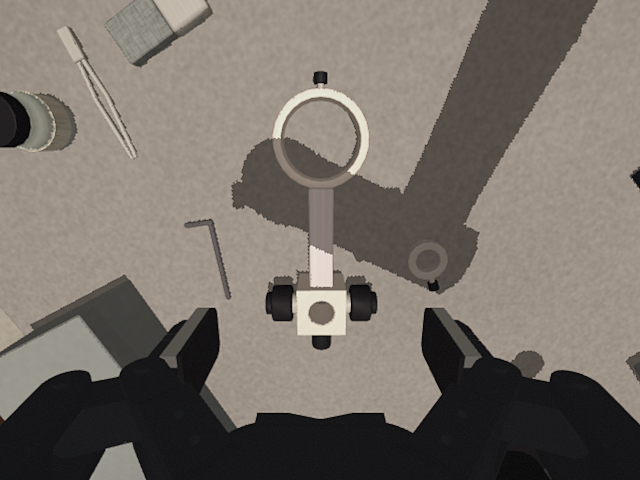

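The wrist camera shows the bar vertical in the image, with the hole at (321,313) and the ring centre at (321,138), so the yaw is aligned. Next I'll measure the positions.

Run:
```python
from h import *
s=arm.read_state()
from scipy.spatial.transform import Rotation as R
Rm=R.from_quat(s['ee_rot']).as_matrix(); 
h=pt('wrist',321,313,50); r=pt('wrist',321,138,30)
print(h,r,np.hypot(*(r-h)[:2]))
print(pt('wrist',300,330),pt('wrist',320,250),pt('wrist',321,94))
d=(r-h);d[2]=0;d/=np.linalg.norm(d)
b=h+50*d; print('yaw',np.degrees(np.arctan2(d[1],d[0])),'toolx',np.degrees(np.arctan2(Rm[1,0],Rm[0,0])),'bal',b)
b[2]=8
print('tool delta',Rm.T@(b-s['position']))
# top-based
h=np.array([601.3,307.8,0]);r=np.array([523.5,157.3,0]);d=(r-h)/np.linalg.norm(r-h);b=h+50*d;b[2]=8
print('top',b,np.degrees(np.arctan2(d[1],d[0])),Rm.T@(b-s['position']))
```

```text
[602.88115306 308.32944944  50.        ] [523.41122784 155.75038346  30.        ] 172.03441629193645
[631.16444053 315.23341616  50.66801212] [573.70173867 250.15307091  41.28742751] [505.76399944 121.82129233  30.05635439]
yaw -117.51249346316365 toolx -117.48711009367055 bal [579.78405222 263.9839431   50.        ]
tool delta [-41.90725869   1.63198985 223.06987959]
top [578.33929203 263.38372044   8.        ] -117.33641026221835 [-40.70796474   2.63662548 223.07059357]
```

Emit:
servo_tool --rows '[{"x": -2.1, "y": 0.1, "z": 0, "turn": 0, "fingers": 8.5}, {"x": -2.05, "y": 0.1, "z": 0, "turn": 0, "fingers": 8.5}, {"x": 0, "y": 0, "z": 3, "turn": 0, "fingers": 8.5}, {"x": 0, "y": 0, "z": 3, "turn": 0, "fingers": 8.5}, {"x": 0, "y": 0, "z": 3, "turn": 0, "fingers": 8.5}, {"x": 0, "y": 0, "z": 3, "turn": 0, "fingers": 8.5}, {"x": 0, "y": 0, "z": 2, "turn": 0, "fingers": 8.5}, {"x": 0, "y": 0, "z": 0, "turn": 0, "fingers": 8.5}, {"x": 0, "y": 0, "z": 0, "turn": 0, "fingers": 8.5}]'

```text
clock: 3.62
position: [579.2, 263.6, 90.5]
ee_rot: [-0.52, 0.854, -0.0, -0.001]
contact_force: [-0.7, 0.8, 0.2]
gripper_width: 84.6
```

Run:
```python
from h import *
s=arm.read_state(); print(s['clock'],s['position'],s['contact_force'])
im,d=snap('wrist'); save(im,'wrist2.png')
print(proj('wrist',[s['position'][0],s['position'][1],41]))
```

```text
3.6167 [579.16895151 263.56599255  90.51679018] [-0.6745699   0.81098482  0.16515105]
(np.float64(319.2853298172942), np.float64(274.603162071898))
```

View pics/wrist2.png

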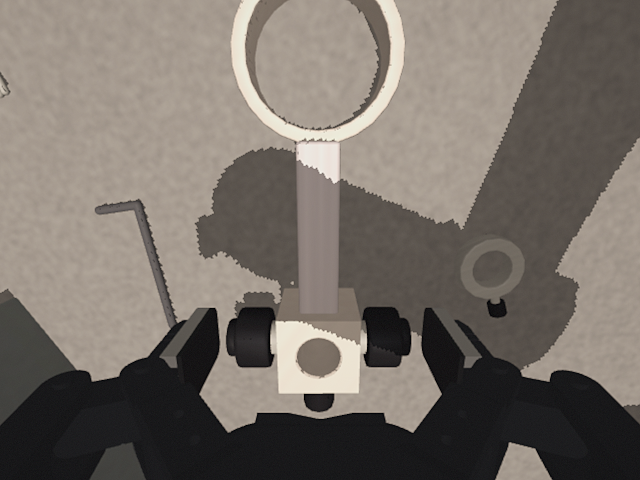

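The bar is centred between the jaws at column 318.5, against 319.3 for the TCP. Along the bar, the TCP projects about 2.5 mm too near the block (row 274.6 against about 270). I'll shift slightly toward the ring, go down and close.

Emit:
servo_tool --rows '[{"x": 0.15, "y": 0, "z": 2.0, "turn": 0, "fingers": 8.5}, {"x": 0, "y": 0, "z": 2.5, "turn": 0, "fingers": 8.5}, {"x": 0, "y": 0, "z": 2.1, "turn": 0, "fingers": 8.5}, {"x": 0, "y": 0, "z": 1.5, "turn": 0, "fingers": 8.5}, {"x": 0, "y": 0, "z": 0, "turn": 0, "fingers": 8.5}, {"x": 0, "y": 0, "z": 0, "turn": 0, "fingers": 4}, {"x": 0, "y": 0, "z": 0, "turn": 0, "fingers": 3}, {"x": 0, "y": 0, "z": 0, "turn": 0, "fingers": 2}, {"x": 0, "y": 0, "z": 0, "turn": 0, "fingers": 0}, {"x": 0, "y": 0, "z": 0, "turn": 0, "fingers": 0}]'

```text
clock: 4.5
position: [579.5, 263.0, 11.6]
ee_rot: [-0.52, 0.854, -0.0, 0.001]
contact_force: [11.1, -9.4, 6.8]
gripper_width: 25.0
```

Emit:
servo_tool --rows '[{"x": 0, "y": 0, "z": 0, "turn": 0, "fingers": 0}, {"x": 0, "y": 0, "z": 0, "turn": 0, "fingers": 0}, {"x": 0, "y": 0, "z": 0, "turn": 0, "fingers": 0}, {"x": 0, "y": 0, "z": 0, "turn": 0, "fingers": 0}]'

```text
clock: 4.83
position: [579.7, 263.1, 11.9]
ee_rot: [-0.52, 0.854, -0.0, 0.001]
contact_force: [-0.7, -0.3, 6.3]
gripper_width: 23.3
```

Emit:
servo_tool --rows '[{"x": 0, "y": 0, "z": -0.5, "turn": 0, "fingers": 0}, {"x": 0, "y": 0, "z": -1, "turn": 0, "fingers": 0}, {"x": 0, "y": 0, "z": -1, "turn": 0, "fingers": 0}, {"x": 0, "y": 0, "z": -1, "turn": 0, "fingers": 0}, {"x": 0, "y": 0, "z": -1, "turn": 0, "fingers": 0}, {"x": 0, "y": 0, "z": 0, "turn": 0, "fingers": 0}, {"x": 0, "y": 0, "z": 0, "turn": 0, "fingers": 0}, {"x": 0, "y": 0, "z": 0, "turn": 0, "fingers": 0}]'

```text
clock: 5.5
position: [578.2, 262.3, 55.0]
ee_rot: [-0.52, 0.854, 0.0, -0.0]
contact_force: [0.1, -1.2, -7.9]
gripper_width: 23.0
```

Run:
```python
from h import *
s=arm.read_state(); print(s['clock'],s['position'],s['contact_force'],s['wrist_torque'],s['gripper_width'])
im,d=snap('wrist'); save(im,'wrist3.png')
f=load('wrist')
im,d=snap('side'); save(cv2.resize(im[250:450,150:390],None,fx=3,fy=3,interpolation=cv2.INTER_CUBIC),'side3.png')
```

```text
5.5 [578.16958716 262.3490554   55.02773357] [ 0.107158   -1.18546843 -7.87890423] [-0.01670388 -0.00509762 -0.03546576] 23.027915714693602
```

View pics/wrist3.png

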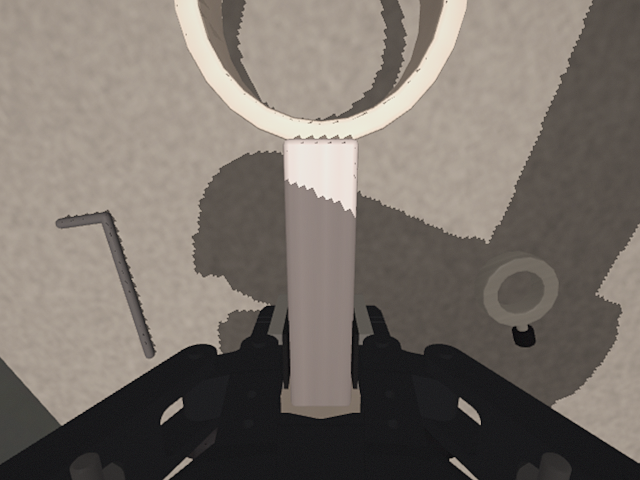

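View pics/side3.png

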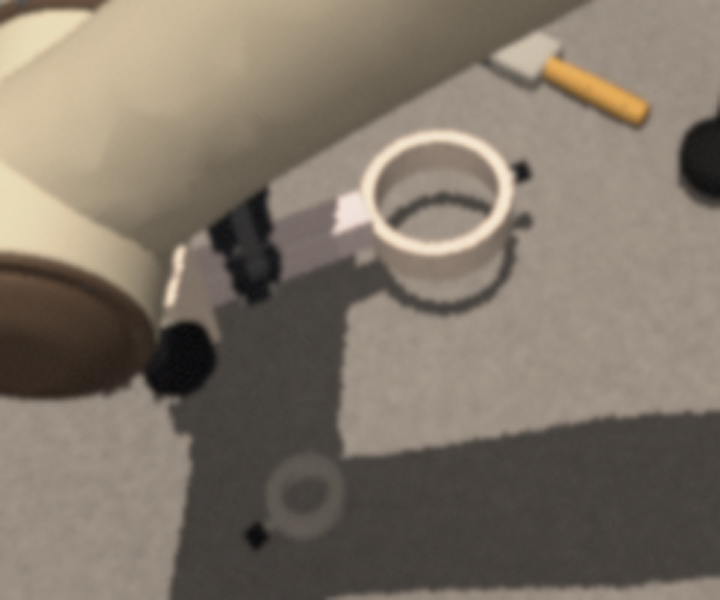

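It's lifted: the load is about 7.9 N and the wrist moment is about 0, so it's balanced. I'll check level and grip offset from the wrist depth.

```bash
cat >> h.py <<'E'
from scipy.spatial.transform import Rotation as R
def cloud(us,vs):
    f=load('wrist'); fx,fy,cx,cy=f['k'];P=f['pose']; d=f['d'][vs,us]
    c=np.stack([(us-cx)/fx*d,(vs-cy)/fy*d,d],-1); return (c@P[:3,:3].T+P[:3,3])[d>0]
def grip():
    s=arm.read_state(); Rm=R.from_quat(s['ee_rot']).as_matrix()
    U,V=np.meshgrid(np.arange(295,347),np.arange(165,375)); 
    p=(cloud(U.ravel(),V.ravel())-s['position'])@Rm
    A=np.c_[p[:,0],p[:,1],np.ones(len(p))]; z=p[:,2]
    w=np.ones(len(p),bool)
    for _ in range(4):
        c=np.linalg.lstsq(A[w],z[w],rcond=None)[0]; w=abs(z-A@c)<2
    print('bar plane tilt deg (x,y)',np.degrees(c[:2]),'z of bar top rel TCP',c[2],w.mean())
    return Rm,s,c
E
python3 - <<'E'
from h import *
Rm,s,c=grip()
f=load('wrist')
# column profile along the bar
for v in list(range(120,150,4))+list(range(380,412,3)):
    q=(pt('wrist',320,v)-s['position'])@Rm; print(v,q.round(1))
# ring top
for u,v in [(190,20),(452,20),(321,128)]: print((pt('wrist',u,v)-s['position'])@Rm)
E
```

```text
bar plane tilt deg (x,y) [-0.11232077 -0.21874877] z of bar top rel TCP -29.802302454593065 0.9990798675009201
120 [85.9  0.4 54.3]
124 [ 79.7   0.3 -18.5]
128 [ 78.4   0.3 -18.7]
132 [ 77.1   0.3 -18.6]
136 [ 75.8   0.3 -18.8]
140 [ 74.4   0.3 -29.4]
144 [ 73.2   0.3 -29.5]
148 [ 72.    0.3 -30. ]
380 [-14.    0.2 -29.4]
383 [-14.8   0.2 -30. ]
386 [-16.4   0.2 -29.8]
389 [-17.8   0.2 -29.7]
392 [-19.    0.2 -30. ]
395 [-20.4   0.2 -29.9]
398 [-21.6   0.2 -30.2]
401 [-23.5   0.2 -29.6]
404 [-24.7   0.2 -29.8]
407 [-26.1   0.2 -29.8]
410 [-26.4   0.2 -31.1]
[110.29129164 -40.25943587 -18.9426654 ]
[110.37807907  41.69031143 -18.66071243]
[ 78.4142128    0.65349551 -18.60745491]
```

The grip is right: the bar's end at tool x=74.3 puts the TCP at arm x≈-20.3, tilt is 0.2° or less, and the underside is 11.2 mm below the TCP. Next I lift, then turn in place.

Emit:
servo_tool --rows '[{"x": 0, "y": 0, "z": -1, "turn": 0, "fingers": 0}, {"x": 0, "y": 0, "z": -2, "turn": 0, "fingers": 0}, {"x": 0, "y": 0, "z": -2.5, "turn": 0, "fingers": 0}, {"x": 0, "y": 0, "z": -2.5, "turn": 0, "fingers": 0}, {"x": 0, "y": 0, "z": -2.5, "turn": 0, "fingers": 0}, {"x": 0, "y": 0, "z": -2.5, "turn": 0, "fingers": 0}, {"x": 0, "y": 0, "z": -2.5, "turn": 0, "fingers": 0}, {"x": 0, "y": 0, "z": -2.2, "turn": 0, "fingers": 0}, {"x": 0, "y": 0, "z": -2, "turn": 0, "fingers": 0}, {"x": 0, "y": 0, "z": -1, "turn": 0, "fingers": 0}]'

```text
clock: 6.43
position: [579.4, 262.8, 266.1]
ee_rot: [-0.52, 0.854, -0.0, 0.003]
contact_force: [0.4, 1.2, -6.1]
gripper_width: 23.1
```

Emit:
servo_tool --rows '[{"x": 0, "y": 0, "z": 0, "turn": 1, "fingers": 0}, {"x": 0, "y": 0, "z": 0, "turn": 2, "fingers": 0}, {"x": 0, "y": 0, "z": 0, "turn": 3, "fingers": 0}, {"x": 0, "y": 0, "z": 0, "turn": 4, "fingers": 0}, {"x": 0, "y": 0, "z": 0, "turn": 4, "fingers": 0}, {"x": 0, "y": 0, "z": 0, "turn": 4, "fingers": 0}, {"x": 0, "y": 0, "z": 0, "turn": 4, "fingers": 0}, {"x": 0, "y": 0, "z": 0, "turn": 4, "fingers": 0}, {"x": 0, "y": 0, "z": 0, "turn": 4, "fingers": 0}, {"x": 0, "y": 0, "z": 0, "turn": 4, "fingers": 0}]'

```text
clock: 7.27
position: [577.6, 262.2, 259.8]
ee_rot: [-0.245, 0.969, -0.0, -0.002]
contact_force: [0.1, 0.2, -6.8]
gripper_width: 23.0
```

Emit:
servo_tool --rows '[{"x": 0, "y": 0, "z": 0, "turn": 4, "fingers": 0}, {"x": 0, "y": 0, "z": 0, "turn": 4, "fingers": 0}, {"x": 0, "y": 0, "z": 0, "turn": 4, "fingers": 0}, {"x": 0, "y": 0, "z": 0, "turn": 4, "fingers": 0}, {"x": 0, "y": 0, "z": 0, "turn": 4, "fingers": 0}, {"x": 0, "y": 0, "z": 0, "turn": 4, "fingers": 0}, {"x": 0, "y": 0, "z": 0, "turn": 4, "fingers": 0}, {"x": 0, "y": 0, "z": 0, "turn": 3, "fingers": 0}, {"x": 0, "y": 0, "z": 0, "turn": 1, "fingers": 0}, {"x": 0, "y": 0, "z": 0, "turn": 0, "fingers": 0}]'

```text
clock: 8.1
position: [578.0, 262.3, 260.5]
ee_rot: [0.029, 1.0, -0.001, -0.001]
contact_force: [-0.0, -0.6, -8.3]
gripper_width: 23.2
```

Run:
```python
from h import *
s=arm.read_state(); print(s['clock'],s['position'],s['contact_force'],s['wrist_torque'],s['gripper_width'],s['joints'])
Rm=R.from_quat(s['ee_rot']).as_matrix(); print('yaw',np.degrees(np.arctan2(Rm[1,0],Rm[0,0])))
print('delta tool',Rm.T@(np.array([528.5,-263,262])-s['position']))
```

```text
8.1 [577.95648275 262.30290603 260.51608055] [-0.02247227 -0.61337673 -8.34629652] [-0.00216948 -0.04004803 -0.00122012] 23.19884518053407 [ 6.80221903e-01  3.85918668e-01  8.34938000e-02 -7.31940936e-04
 -1.27157897e+00 -2.30908947e+00]
yaw 176.66020321255556
delta tool [  18.77382211 -527.29357426   -0.56474041]
```

Emit:
servo_tool --rows '[{"x": 0.1, "y": -1, "z": 0, "turn": 0, "fingers": 0}, {"x": 0.1, "y": -2, "z": 0, "turn": 0, "fingers": 0}, {"x": 0.1, "y": -3, "z": 0, "turn": 0, "fingers": 0}, {"x": 0.1, "y": -3, "z": 0, "turn": 0, "fingers": 0}, {"x": 0.1, "y": -3, "z": 0, "turn": 0, "fingers": 0}, {"x": 0.1, "y": -3, "z": 0, "turn": 0, "fingers": 0}, {"x": 0.1, "y": -3, "z": 0, "turn": 0, "fingers": 0}, {"x": 0.1, "y": -3, "z": 0, "turn": 0, "fingers": 0}, {"x": 0.1, "y": -3, "z": 0, "turn": 0, "fingers": 0}, {"x": 0.1, "y": -3, "z": 0, "turn": 0, "fingers": 0}]'

```text
clock: 8.93
position: [552.0, -8.3, 262.2]
ee_rot: [0.029, 1.0, -0.0, -0.0]
contact_force: [1.0, 0.2, -7.0]
gripper_width: 22.8
```

Emit:
servo_tool --rows '[{"x": 0.1, "y": -3, "z": 0, "turn": 0, "fingers": 0}, {"x": 0.1, "y": -3, "z": 0, "turn": 0, "fingers": 0}, {"x": 0.1, "y": -3, "z": 0, "turn": 0, "fingers": 0}, {"x": 0.1, "y": -3, "z": 0, "turn": 0, "fingers": 0}, {"x": 0.1, "y": -3, "z": 0, "turn": 0, "fingers": 0}, {"x": 0.1, "y": -2, "z": 0, "turn": 0, "fingers": 0}, {"x": 0.1, "y": -1, "z": 0, "turn": 0, "fingers": 0}, {"x": 0, "y": 0, "z": 0, "turn": 0, "fingers": 0}, {"x": 0, "y": 0, "z": 0, "turn": 0, "fingers": 0}]'

```text
clock: 9.68
position: [535.0, -186.0, 262.0]
ee_rot: [0.03, 1.0, 0.0, -0.0]
contact_force: [-0.4, 0.7, -7.4]
gripper_width: 23.1
```

Run:
```python
from h import *
s=arm.read_state(); print(s['clock'],s['position'],s['contact_force'],s['wrist_torque'],s['gripper_width'])
Rm=R.from_quat(s['ee_rot']).as_matrix(); print('yaw',np.degrees(np.arctan2(Rm[1,0],Rm[0,0])))
print('delta tool',Rm.T@(np.array([528.5,-263,252])-s['position']))
im,d=snap('wrist');save(im,'wrist4.png'); im,d=snap('side');save(im,'side4.png')
im,d=snap('top');save(im,'top4.png')
```

```text
9.6833 [ 535.0022863  -185.96797576  262.024121  ] [-0.35416375  0.67880157 -7.35704156] [ 0.02241358  0.02725286 -0.00909011] 23.053224357298436
yaw 176.61677733482372
delta tool [  1.93997221 -77.28695796   9.98289162]
```

View pics/side4.png

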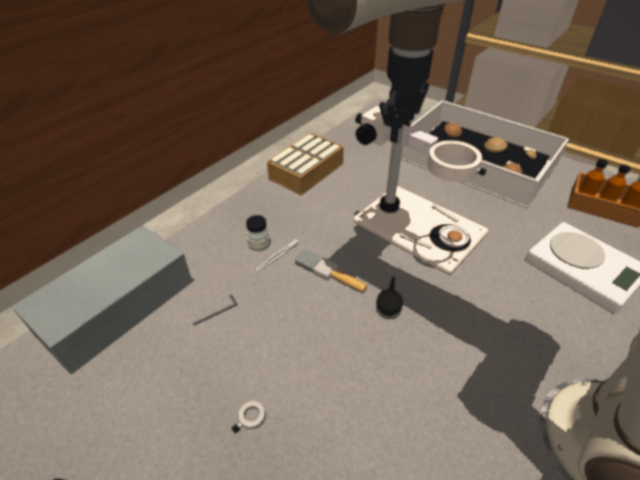

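View pics/top4.png

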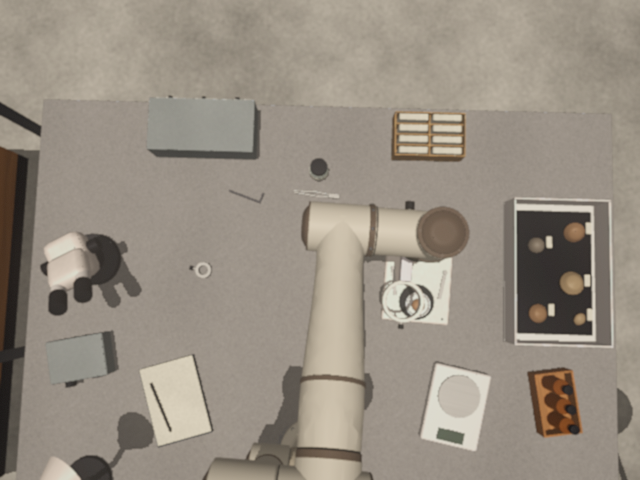

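View pics/wrist4.png

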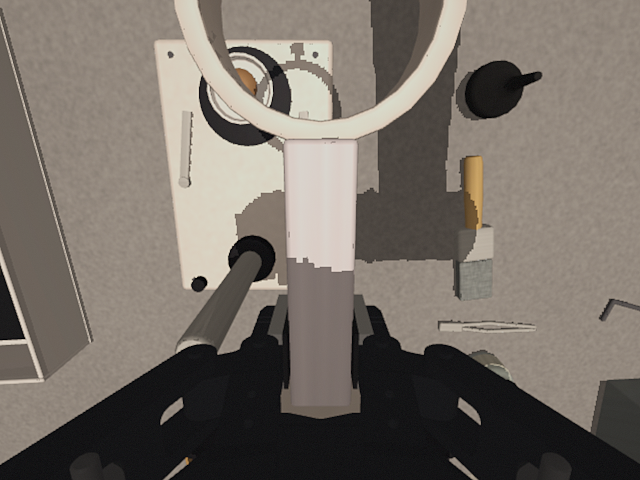

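The arm is level beside the stand and about 80 mm short in y. The wrist view shows the stage plate centre at about (245,96) and the pillar foot at (251,259). I'll use these to cross-check the stand.

Run:
```python
from h import *
print('stage',pt('wrist',245,96,19.5)); print('foot centre z30?',pt('wrist',251,259,30),pt('wrist',234,265))
print(pt('wrist',248,285)) 
grip()
s=arm.read_state();Rm=R.from_quat(s['ee_rot']).as_matrix()
for v in (128,136,140,144,400,406): print(v,((pt('wrist',320,v)-s['position'])@Rm).round(1))
```

```text
stage [ 407.99941964 -255.3448295    19.5       ]
foot centre z30? [ 579.67876303 -267.09851489   30.        ] [ 571.33160316 -275.02157766   73.70043435]
[ 578.5478427  -254.07108667  112.05870802]
bar plane tilt deg (x,y) [-0.26589618 -0.14592969] z of bar top rel TCP -28.899391284576307 0.9991724898859875
128 [ 79.2  -1.3 -18. ]
136 [ 76.6  -1.3 -18.3]
140 [ 75.1  -1.3 -27.9]
144 [ 73.9  -1.3 -29. ]
400 [-22.1  -1.6 -28.8]
406 [-25.1  -1.6 -28.6]
```

Emit:
servo_tool --rows '[{"x": 0, "y": -1, "z": 0, "turn": 0, "fingers": 0}, {"x": 0, "y": -1.5, "z": 0, "turn": 0, "fingers": 0}, {"x": 0.1, "y": -1.5, "z": 0, "turn": 0, "fingers": 0}, {"x": 0.1, "y": -1.5, "z": 0, "turn": 0, "fingers": 0}, {"x": 0, "y": -1.2, "z": 0, "turn": 0, "fingers": 0}, {"x": 0, "y": -0.8, "z": 0, "turn": 0, "fingers": 0}, {"x": 0, "y": -0.3, "z": 0, "turn": 0, "fingers": 0}, {"x": 0, "y": 0, "z": 0, "turn": 0, "fingers": 0}, {"x": 0, "y": 0, "z": 0, "turn": 0, "fingers": 0}]'

```text
clock: 10.58
position: [529.1, -263.1, 262.2]
ee_rot: [0.029, 1.0, 0.0, -0.0]
contact_force: [-0.1, 0.4, -7.1]
gripper_width: 23.4
```

Run:
```python
from h import *
s=arm.read_state(); print(s['clock'],s['position'],s['contact_force'],s['wrist_torque'],s['gripper_width'])
Rm=R.from_quat(s['ee_rot']).as_matrix(); print('yaw',np.degrees(np.arctan2(Rm[1,0],Rm[0,0])))
print('delta tool',Rm.T@(np.array([528.5,-263,252])-s['position']))
im,d=snap('wrist');save(im,'wrist5.png'); im,d=snap('side');save(cv2.resize(im[60:280,320:520],None,fx=2.7,fy=2.7,interpolation=cv2.INTER_CUBIC),'side5.png')
```

```text
10.5833 [ 529.12706321 -263.0902475   262.1619363 ] [-0.10969215  0.44933393 -7.09728499] [ 0.0136054   0.02845041 -0.00031596] 23.40511182795953
yaw 176.67809184355096
delta tool [ 0.62934516  0.0493632  10.16207608]
```

View pics/side5.png

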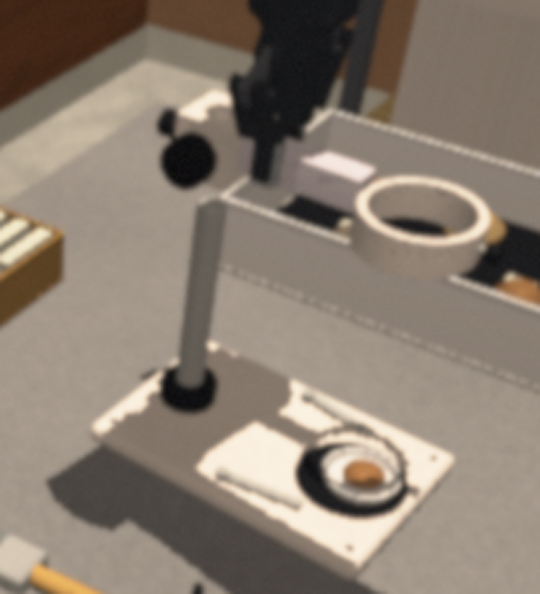

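View pics/wrist5.png

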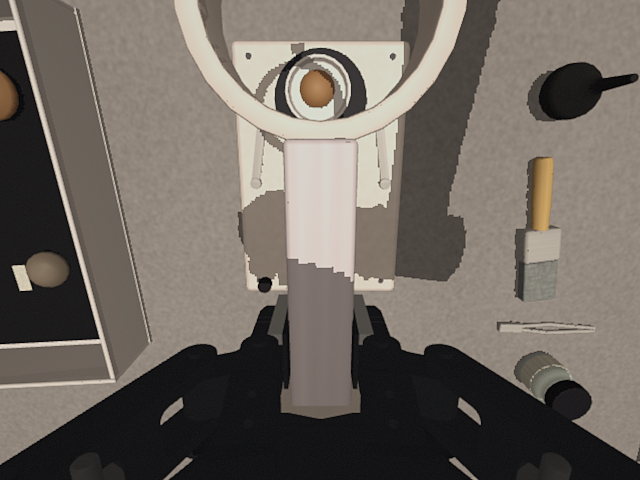

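The side view shows the block right over the pillar top (gap visible at crop (212,200)) and the ring over the stage. I'll lower 1 cm, let it settle, and cross-check with the side camera.

Emit:
servo_tool --rows '[{"x": 0, "y": 0, "z": 0.3, "turn": 0, "fingers": 0}, {"x": 0, "y": 0, "z": 0.3, "turn": 0, "fingers": 0}, {"x": 0.05, "y": 0, "z": 0.3, "turn": 0, "fingers": 0}, {"x": 0, "y": 0, "z": 0, "turn": 0, "fingers": 0}, {"x": 0, "y": 0, "z": 0, "turn": 0, "fingers": 0}, {"x": 0, "y": 0, "z": 0, "turn": 0, "fingers": 0}, {"x": 0, "y": 0, "z": 0, "turn": 0, "fingers": 0}, {"x": 0, "y": 0, "z": 0, "turn": 0, "fingers": 0}, {"x": 0, "y": 0, "z": 0, "turn": 0, "fingers": 0}]'

```text
clock: 11.43
position: [528.6, -263.4, 253.5]
ee_rot: [0.029, 1.0, -0.0, 0.0]
contact_force: [-0.4, 0.1, -7.3]
gripper_width: 22.9
```

Run:
```python
from h import *
s=arm.read_state(); print(s['clock'],s['position'],s['contact_force'],s['wrist_torque'],s['gripper_width'],abs(s['joint_vel']).max())
im,d=snap('wrist')
Rm,s,c=grip()
for v in (128,136,140,144,400,406): print(v,((pt('wrist',320,v)-s['position'])@Rm).round(1))
im,d=snap('side')
u0,v0=365,85
a=cv2.resize(im[v0:v0+95,u0:u0+140],None,fx=5.7,fy=5.7,interpolation=cv2.INTER_CUBIC)
uz=s['position'][2]-c[2]-41
ux=-20.3
def w(x,y,z): return s['position']+Rm@np.array([x-ux,-y,0])+np.array([0,0,uz+z-s['position'][2]])
print('underside z',uz,'bore',w(-70,0,0),'ring',w(100,0,0))
def mk(p,col):
    u,v=proj('side',p); u=(u-u0+.5)*5.7; v=(v-v0+.5)*5.7; cv2.circle(a,(int(u),int(v)),2,col,-1)
for t in np.linspace(0,6.28,40):
    mk(w(100+46*np.cos(t),46*np.sin(t),30),(255,0,0)); mk([578.4+12.5*np.cos(t),-266+12.5*np.sin(t),220],(0,255,0))
for x in(-95,-45):
  for y in(-25,25):
    for z in(0,50): mk(w(x,y,z),(0,0,255))
save(a,'side6.png')
```

```text
11.4333 [ 528.64350598 -263.4241878   253.48164538] [-0.37938667  0.1310641  -7.28249884] [-0.01606818  0.03171445  0.05631427] 22.9479088481375 0.001585652955915596
bar plane tilt deg (x,y) [-0.23223519  0.00117377] z of bar top rel TCP -29.207956546653794 0.9988961457087664
128 [ 78.6  -0.3 -18.6]
136 [ 76.1  -0.3 -18.7]
140 [ 74.6  -0.3 -28.2]
144 [ 73.4  -0.3 -29.1]
400 [-22.6  -0.3 -29.2]
406 [-26.   -0.3 -28.5]
underside z 241.62310612956162 bore [ 578.22334976 -266.2890754   241.63271757] ring [ 408.51003266 -256.42049305  241.59984142]
```

View pics/side6.png

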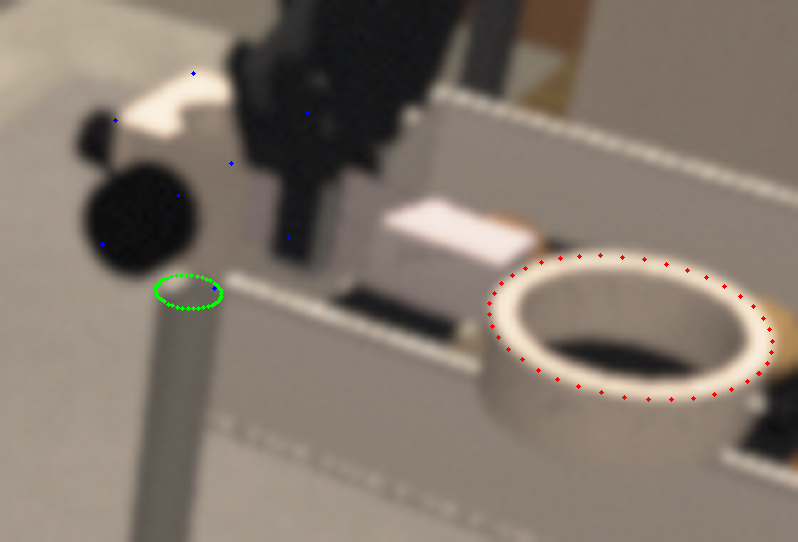

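The projected model lies on the imaged ring and block. The bore is within about 1 mm of the estimated pillar axis, about 22 mm above it, level and still. I'm handing in.

```bash
python3 -c "
from bench import arm
print(arm.job_done())"
```

```text
the job is handed in; nothing more can be done
None
```

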